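Sweep the loose network jacks into the parts tray

ROBOT

A 7-joint arm with a two-finger parallel gripper is mounted at the origin on the work surface. World frame = base frame: x ahead of the robot, y to its left, z up, the work surface at z = 0. Lengths are in m, angles in degrees, forces in N, time in s.
With the tool pointing down it reaches from about 0.425 to 0.875 m from the base axis. Payload 4.7 kg.
Tool frame: the origin (TCP) lies at the very end of the fingers, on their centre line; the grasp point (between the pads) lies env.grip_point_offset behind it (env.grip_point_offset is the distance from the TCP to the grasp point, in m); z points along the fingers, y is the direction in which the jaws open and shut (so a half turn about z gives the same grasp; the last joint's range is limited). The gripper opens to 87 mm and grips with 3 to 60 N. Pads are 19 mm wide; open, the fingers measure 117 mm over their backs; the gripper's body (75 mm by 190 mm) begins 51 mm behind the grasp point.
Start: joints at [-66.114, 18.392, -4.016, 83.108, 1.295, 78.541, -3.26], TCP at [0.255, 0.598, 0.223] pointing down, gripper open.
Joint ranges: [-163.93, 163.93], [-17.29, 119.83], [-79.2, 71.16], [3.27, 140.29], [-89.18, 269.18], [5.43, 117.66], [-154.24, 154.24]. Speed limits (degrees/s): [147.25, 147.25, 180, 180, 180, 180, 180].

INTERFACE

Orientations are given as [roll, pitch, yaw] about the fixed x, y, z axes, in that order (R = Rz(yaw) Ry(pitch) Rx(roll)).
In Python, from cell import env gives the robot as it stands.
- The arm moves only by the tool send_rows, never from a script. Its argument "plan" is a list of rows, each a list of 7 numbers: the finger opening in mm, from 0 to 87, then the shift along the tool's x, y, z in mm, then the turn, a rotation vector about the tool's x, y, z in rad. A call has 1 to 12 rows; each row shifts and turns the commanded pose from where the row before left it, along the tool's axes as they then stand; what a row does not reach is not made up. A row lasts 1/10 s, in which the tool goes at most 50 mm and 8.59 degrees, less where a joint would pass 70% of its speed; a pose out of reach is approached as far as the arm can. A call is refused whole if a number of a shift passes 50 or a number of a turn 0.15, either way. A call with a gripper value outside its range is refused whole. The fingers move at their own pace and stop on an object; "grip_force" is the grip in N (left out, the last holds). Time passes only in rows, so rows that do not move let the fingers close. It gives the time, the measured TCP pose, the force and the opening at its end, in the units of the state.
- env.get_obs(): the state, without advancing time (a new reading comes with each control period).
- env.read_camera(name): name is "side" or "top" or "wrist"; returns the picture (400x640x3 uint8, red, green, blue); there is no depth.
- env.get_calibration(name): a dict with "fx", "fy", "cx", "cy" (pixels), "extrinsics" (4x4, takes a point from camera to world coordinates). Camera axes: x right, y down, z forward; pixel columns grow to the right and rows downward; lengths in m; the calibration is good to about 2 mm. A picture is of the moment at which its call begins: read the wrist's pose just before it. get_calibration takes no time and is no camera call; for the wrist camera it gives the pose at the moment of the call.
- env.sign_off(): hands the job in, once; it reports no verdict.
Trained networks look in the newest picture that a camera, given by its name, has taken for a name from the list of things; names that differ only in an ending like _2 or _b are one class to them, and where a whole thing is asked for, a point or a joint stands for the part that bears it (a point fixed in the world has none). Each returns a list of dicts, best first, with "confidence" (0 to 1); they miss things now and then, are a little off and sometimes report something else, mostly with a low value. They report only what shows in the picture. A call takes as long as a camera call.
- env.regions_of(camera, query): "region" (400x640 bool, what is visible of it) and "rect" ([left, top, right, bottom] in pixels, round what is visible of it).
The state is a dict: "time_s": time; "qpos": joint angles; "joint_velocities": joint speeds; "effort": joint torques, N m; "tool_pos": TCP position; "tool_rot": TCP orientation; "force": force on the tool from outside, world axes, zero at the start; "wrist_torque": the same for the moment, N m; "grip_width": finger opening in m.
Only numpy, scipy, OpenCV 4.12 (cv2) and the standard library are available. Lean on these libraries where they do the work, as an engineer would, in place of code of your own. Each camera call takes 0.05 s, during which the arm holds its last target. There are 200 camera calls.

TASK

Three loose black network jacks are lying on the bench in front of the open-fronted steel parts tray. With closed fingers, sweep them along the bench through the tray's open mouth until all three lie wholly inside the tray. Do not pick any of them up, and leave the jar, the transceiver module and everything else on the bench where they are.

Things in the scene. Friction and masses are not known exactly. Their poses are not given: they have to be found in the camera images.
- tray: Low open-fronted sheet-steel parts tray, fixed to the bench. Walls 25 mm high, 3 mm thick; inside 250 mm wide (its y), 110 mm deep (its x). Origin: centre of the inner floor, at bench height; +x points from the mouth to the back wall. Mouth at x = -55 mm, back wall's inner face at x = +55 mm, side walls' at y = +-125 mm. The floor is level with the bench, no step: parts slide straight in.
- jack1_c (a point): One of three alike loose keystone network jacks: black plastic block, 28 mm long (its own x), 17 mm wide, 17 mm high, about 12 g, lying on the bench some 40 to 150 mm out in front of the tray's mouth, turned any way. This point is its centre (8.5 mm above the bench as it lies; z axis up).
- jack2_c (a point): Another of three alike loose keystone network jacks: black plastic block, 28 mm long (its own x), 17 mm wide, 17 mm high, about 12 g, lying on the bench some 40 to 150 mm out in front of the tray's mouth, turned any way. This point is its centre (8.5 mm above the bench as it lies; z axis up).
- jack3_c (a point): The third of three alike loose keystone network jacks: black plastic block, 28 mm long (its own x), 17 mm wide, 17 mm high, about 12 g, lying on the bench some 40 to 150 mm out in front of the tray's mouth, turned any way. This point is its centre (8.5 mm above the bench as it lies; z axis up).
- jar: Bystander: small upright jar, 24 mm diameter, 40 mm high, standing among the jacks. Origin at the centre of its underside.
- module: Bystander: steel transceiver module, flat bar 56 mm long (its x, within about 0.2 rad of the tray's x axis), 14 mm wide, 12 mm high, lying among the jacks. Origin at the centre of its underside.
- driver: Bystander: screwdriver lying on the bench to the robot's right of the work. Its handle lies to its -x, the blade to its +x.
- pliers: Bystander: pliers with blue grips, 185 mm long (its x), lying to the robot's right. Origin near the pivot, at its underside.
- tape: Bystander: roll of black tape, 90 mm diameter, 19 mm high, lying flat to the robot's left. Origin at the centre of its underside.
- mug: Bystander: white mug, 80 mm diameter, 95 mm high, upright, far right. Origin at the centre of its underside.
- brick: Bystander: black power brick 130 x 55 x 32 mm, lying to the robot's left. Origin at the centre of its underside.

How it is judged (in metres and radians):
At the end, for the whole second after the job is handed in: All three jacks lie on the tray's floor between its walls: each jack's centre at least 10 mm inside the mouth (tray x above -45 mm and inside the back and side walls) and under 20 mm high (x of jack1_c in the frame of tray between -0.045 and 0.055 m and y of jack1_c in the frame of tray between -0.125 and 0.125 m and height (world z) of each of jack1_c, jack2_c, jack3_c below 0.02 m and x of jack2_c in the frame of tray between -0.045 and 0.055 m and y of jack2_c in the frame of tray between -0.125 and 0.125 m and x of jack3_c in the frame of tray between -0.045 and 0.055 m and y of jack3_c in the frame of tray between -0.125 and 0.125 m); the robot touches nothing.
It fails at once if a jack is lifted off the bench (its centre rises above 22 mm) (height (world z) of any of jack1_c, jack2_c, jack3_c above 0.022 m).
It fails at once if a bystander is shifted by more than 15 mm or tipped over (distance of any of jar, module, driver, pliers, tape, mug, brick from where it was at the start of the episode above 0.015 m or angle between any of jar, mug's own z axis and vertical above 0.5 rad).
It also fails if it takes over 72 s, if anything falls off the work surface, if the arm or the gripper's body presses on something with over 40 N, if the wrist force passes 120 N, or if a joint passes its speed limit or range.

## Working session

There is one attempt and no reset: what is moved stays moved. The work goes in short steps, Python scripts to look and compute and a tool call to move; the robot and the scene stay as the last step left them, time stands still between calls to the robot, and variables do not carry over. Pictures are saved under pics/ and viewed, about 8 in all and at most 12, crops included, and the job is handed in when it is done.

Besides the shell and the picture viewer there is one more tool, called after ">>>" as name(argument=value, ...), one argument or row to a line, values as JSON. send_rows: Moves the arm, as the interface text tells. Its arguments: {"type":"object","properties":{"plan":{"type":"array"},"grip_force":{"type":"number"}},"required":["plan"]}

```bash
mkdir -p pics; cat > h.py <<'E'
import numpy as np, cv2
from cell import env
def pix2w(cal,u,v,z):
    E=np.array(cal["extrinsics"]);d=E[:3,:3]@np.array([(u-cal["cx"])/cal["fx"],(v-cal["cy"])/cal["fy"],1]);o=E[:3,3]
    return o+d*(z-o[2])/d[2]
def w2pix(cal,p):
    E=np.array(cal["extrinsics"]);q=E[:3,:3].T@(np.array(p)-E[:3,3])
    return cal["fx"]*q[0]/q[2]+cal["cx"],cal["fy"]*q[1]/q[2]+cal["cy"]
def save(n,f): 
    im=env.read_camera(n); cv2.imwrite(f,im[:,:,::-1]); return im
E
python3 - <<'E'
from h import *
o=env.get_obs();print(o["time_s"],o["tool_pos"],o["tool_rot"],o["grip_width"],env.grip_point_offset)
for n in ["top","side"]:
    im=save(n,f"pics/{n}0.png");cal=env.get_calibration(n);print(n,np.round(cal["extrinsics"],3).tolist(),cal["fx"])
    for q,z in [("jack1_c",.0085),("tray",0),("jar",.02),("module",.006),("tape",.01)]:
        for r in env.regions_of(n,q)[:4]:
            m=r["region"];ys,xs=np.nonzero(m)
            if len(xs)<5: continue
            print(q,round(r["confidence"],2),np.round(r["rect"]),np.round(pix2w(cal,xs.mean(),ys.mean(),z),3),len(xs))
E
```

```text
0.0 [0.254622  0.5974366 0.2214363] [-1.79887573e+02  6.57490712e-03  1.56923137e+02] 0.08713492786723058 0.0187
top [[-0.015, -0.996, 0.085, 0.452], [-1.0, 0.015, 0.009, -0.004], [-0.01, -0.085, -0.996, 1.204], [0.0, 0.0, 0.0, 1.0]] 444.1147479525384
jack1_c 0.43 [146. 231. 182. 268.] [0.435 0.431 0.008] 378
tray 0.63 [282. 139. 333. 237.] [0.589 0.043 0.   ] 4326
jar 0.64 [348. 168. 357. 178.] [ 0.624 -0.079  0.02 ] 72
jar 0.42 [350. 154. 358. 163.] [ 0.664 -0.08   0.02 ] 26
jar 0.26 [446. 152. 454. 226.] [ 0.544 -0.334  0.02 ] 432
module 0.54 [372. 221. 394. 228.] [ 0.49  -0.153  0.006] 103
tape 0.96 [150. 232. 182. 265.] [0.441 0.427 0.01 ] 419
side [[0.957, -0.152, 0.247, 0.219], [-0.29, -0.529, 0.798, -0.986], [0.009, -0.835, -0.55, 0.731], [0.0, 0.0, 0.0, 1.0]] 472.0491743630046
tray 0.8 [282. 177. 383. 221.] [0.592 0.059 0.   ] 2917
jar 0.45 [357. 203. 370. 223.] [ 0.624 -0.077  0.02 ] 147
module 0.69 [342. 221. 353. 234.] [ 0.576 -0.097  0.006] 105
module 0.59 [315. 241. 331. 256.] [ 0.49  -0.154  0.006] 116
module 0.47 [343. 277. 429. 309.] [ 0.55  -0.328  0.006] 738
tape 0.64 [242. 138. 271. 150.] [0.438 0.426 0.01 ] 345
```

View pics/top0.png

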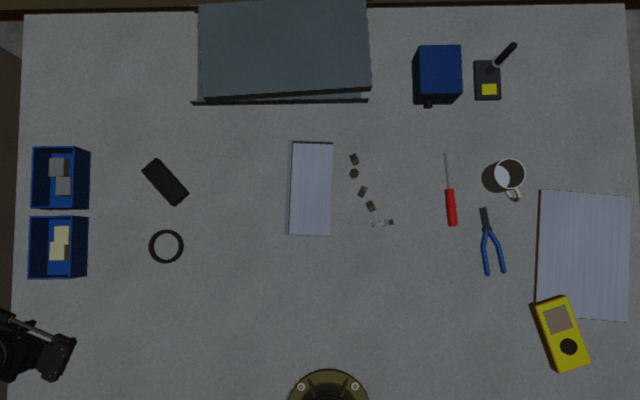

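```bash
python3 - <<'E'
import cv2
a=cv2.imread("pics/top0.png")[130:245,275:405];b=cv2.imread("pics/side0.png")[165:265,275:405]
cv2.imwrite("pics/c0.png",cv2.resize(a,None,fx=5,fy=5,interpolation=cv2.INTER_CUBIC))
E
```

```text
(no output)
```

View pics/c0.png

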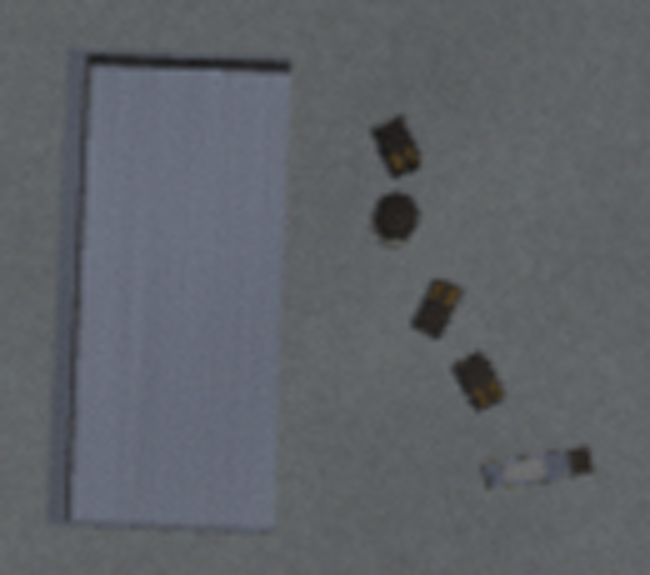

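```bash
python3 - <<'E'
from h import *
cal=env.get_calibration("top")
im=cv2.imread("pics/top0.png").astype(float)
sub=im[140:240,340:400]; g=sub.mean(2)
d=np.abs(sub-np.median(sub.reshape(-1,3),0)).max(2)
m=((d>22)).astype(np.uint8)
n,l,s,c=cv2.connectedComponentsWithStats(m)
ins=[]
t=lambda u,v:pix2w(cal,u,v,0)[:2]
m1=t(333,143.2);m2=t(330,235.6)
cen=(m1+m2)/2;ey=(m1-m2)/np.linalg.norm(m1-m2);ex=np.array([-ey[1],ey[0]])
if ex[1]<0: ex=-ex
print("mouth",m1,m2,np.linalg.norm(m1-m2),"ex",ex,"yaw",np.degrees(np.arctan2(ex[1],ex[0])))
T=cen+ex*.055;print("tray",T)
for u,v in [(289,141),(285,235)]: print("back top?",pix2w(cal,u,v,.025)[:2])
for i in range(1,n):
    if s[i,4]<15: continue
    ys,xs=np.nonzero(l==i);w=d[ys,xs]
    u,v=c[i]+[340,140]; p=pix2w(cal,u,v,.012)[:2]
    (_,_),sz,a=cv2.minAreaRect(np.c_[xs,ys].astype(np.float32))
    r=p-T;print(np.round([u,v],1),s[i,4],np.round(p,4),"tray",np.round([r@ex,-(r@np.array([ex[1],-ex[0]]))],4),np.round(sz,1),round(a))
E
```

```text
mouth [ 0.71231363 -0.02646638] [ 0.45917247 -0.0141468 ] 0.25344075969799557 ex [0.04860933 0.99881787] yaw 87.21379275388817
tray [0.58841657 0.03462839]
back top? [0.71490101 0.09251327]
back top? [0.46234224 0.10518352]
[353.8 159.1] 88 [ 0.6651 -0.0818] tray [-0.1126 -0.0823] [11.3  7.8] 68
[353.5 173. ] 81 [ 0.6271 -0.0803] tray [-0.1129 -0.0442] [10.  9.] 90
[361.9 191.3] 77 [ 0.5769 -0.1019] tray [-0.1369  0.0048] [ 6.3 11.2] 27
[370.1 205.8] 81 [ 0.5374 -0.123 ] tray [-0.1599  0.0433] [10.7  7.6] 63
[390.4 221.7] 26 [ 0.4939 -0.1763] tray [-0.2153  0.0842] [5.1 4.6] 76
```

>>> send_rows(
  plan=[
    [0,0,-50,0,0,0,0.149],
    [0,0,-50,0,0,0,0.149],
    [0,0,-50,0,0,0,0.149],
    [0,0,-50,0,0,0,0.149],
    [0,-10,-50,0,0,0,0.149],
    [0,-10,-50,0,0,0,0.149],
    [0,-20,-50,0,0,0,0.149],
  ],
)

```text
time_s: 1.3
tool_pos: [0.0286, 0.3574, 0.2206]
tool_rot: [-180.0, 0.6, 98.0]
force: [0.8, 0.0, 2.7]
grip_width: 0.0391
```

>>> send_rows(
  plan=[
    [0,0,48,0,0,0,0.1],
    [0,0,48,0,0,0,0.09],
    [0,0,50,0,0,0,0],
    [0,0,50,0,0,0,0],
    [0,0,50,0,0,0,0],
    [0,0,50,0,0,0,0],
    [0,-20,45,0,0,0,0],
    [0,-20,45,0,0,0,0],
    [0,-40,25,0,0,0,0],
    [0,-40,25,0,0,0,0],
    [0,-40,25,0,0,0,0],
    [0,-40,25,0,0,0,0],
  ],
)

```text
time_s: 2.5
tool_pos: [0.5066, 0.1507, 0.2224]
tool_rot: [180.0, 0.6, 87.6]
force: [0.7, 0.6, -0.1]
grip_width: 0.0004
```

>>> send_rows(
  plan=[
    [0,-40,12,0,0,0,0],
    [0,-40,12,0,0,0,0],
    [0,-40,12,0,0,0,0],
    [0,-40,12,0,0,0,0],
    [0,-40,12,0,0,0,0],
    [0,-40,12,0,0,0,0],
    [0,-40,12,0,0,0,0],
    [0,-30,12,0,0,0,0],
    [0,0,0,0,0,0,0],
  ],
)

```text
time_s: 3.4
tool_pos: [0.5881, -0.1678, 0.2258]
tool_rot: [180.0, 0.9, 87.1]
force: [-0.6, -1.0, 0.4]
grip_width: 0.0009
```

```bash
python3 - <<'E'
from h import *
o=env.get_obs();print(o["time_s"],o["tool_pos"],o["tool_rot"],o["grip_width"])
cal=env.get_calibration("wrist");save("wrist","pics/w0.png");print(np.round(cal["extrinsics"],3).tolist(),cal["fx"])
for q,z in [("jack1_c",.009),("tray",0),("jar",.02),("module",.006)]:
    for r in env.regions_of("wrist",q)[:4]:
        ys,xs=np.nonzero(r["region"])
        if len(xs)>5: print(q,round(r["confidence"],2),np.round(r["rect"]),np.round(pix2w(cal,xs.mean(),ys.mean(),z),4),len(xs))
E
```

```text
3.4 [ 0.58813362 -0.16776124  0.22579508] [179.96770913   0.86644315  87.09009595] 0.0009413283266003804
[[0.999, -0.05, -0.013, 0.591], [-0.051, -0.965, -0.257, -0.101], [0.001, 0.257, -0.966, 0.387], [0.0, 0.0, 0.0, 1.0]] 343.15989934403535
jack1_c 0.97 [371.  70. 401.  98.] [ 0.6653 -0.0822  0.009 ] 522
tray 0.67 [168.   1. 445.  25.] [ 0.5855 -0.0064  0.    ] 6677
jar 0.69 [338.  66. 362.  95.] [ 0.6246 -0.0789  0.02  ] 564
jar 0.33 [293.  99. 320. 124.] [ 0.5765 -0.1012  0.02  ] 449
module 0.95 [216. 138. 244. 190.] [ 0.4893 -0.1547  0.006 ] 718
```

View pics/w0.png

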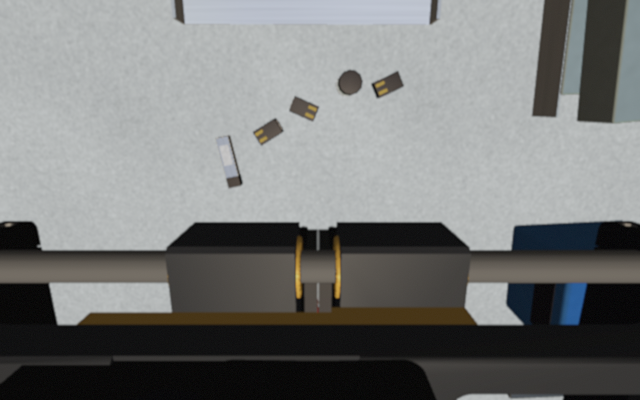

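>>> send_rows(
  plan=[
    [0,10,20,30,0,0,0],
    [0,10,20,30,0,0,0],
    [0,10,20,30,0,0,0],
    [0,7,14,30,0,0,0],
    [0,0,0,40,0,0,0],
    [0,0,0,30,0,0,0],
    [0,0,0,0,0,0,0],
    [0,0,0,0,0,0,0],
  ],
)

```text
time_s: 4.45
tool_pos: [0.664, -0.1285, 0.0355]
tool_rot: [-180.0, 0.6, 87.6]
force: [0.2, 0.1, 0.4]
grip_width: 0.0007
```

>>> send_rows(
  plan=[
    [0,0,0,20,0,0,0],
    [0,0,0,10,0,0,0],
    [0,0,0,0,0,0,0],
    [0,10,0,0,0,0,0],
    [0,10,0,0,0,0,0],
    [0,10,0,0,0,0,0],
    [0,10,0,0,0,0,0],
    [0,0,0,0,0,0,0],
  ],
)

```text
time_s: 5.25
tool_pos: [0.6661, -0.0867, 0.0047]
tool_rot: [-180.0, 0.5, 87.7]
force: [-0.6, -0.1, 0.3]
grip_width: 0.0007
```

```bash
cat > st.py <<'E'
from h import *
import sys
T=np.array([.5884,.0346]);ex=np.array([.0486,.9988]);ey=np.array([-.9988,.0486])
def tr(p): r=np.array(p[:2])-T; return np.round([r@ex,r@ey],4)
o=env.get_obs();print(round(o["time_s"],2),"tcp tray",tr(o["tool_pos"]),"z",round(o["tool_pos"][2],4),np.round(o["tool_rot"],1),np.round(o["force"],1))
if len(sys.argv)>1:
    cal=env.get_calibration("wrist");save("wrist",sys.argv[1])
    for q,z in [("jack1_c",.009),("jar",.02),("module",.006)]:
        for r in env.regions_of("wrist",q)[:4]:
            ys,xs=np.nonzero(r["region"])
            if len(xs)>5: print(q,round(r["confidence"],2),np.round(r["rect"]),tr(pix2w(cal,xs.mean(),ys.mean(),z)),len(xs))
E
python3 st.py pics/w1.png
```

```text
5.25 tcp tray [-0.1173 -0.0835] z 0.0047 [-180.     0.5   87.7] [-0.6 -0.1  0.3]
jack1_c 0.56 [286. 189. 350. 235.] [-0.0974 -0.0836] 2374
jar 0.86 [212. 208. 253. 221.] [-0.0977 -0.0451] 392
```

View pics/w1.png

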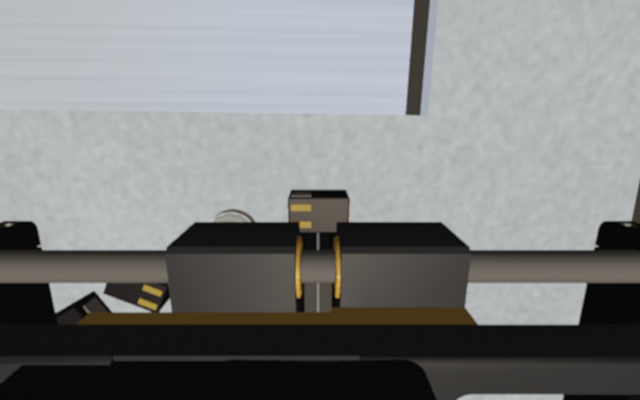

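>>> send_rows(
  plan=[
    [0,12,0,0,0,0,0],
    [0,14,0,0,0,0,0],
    [0,14,0,0,0,0,0],
    [0,14,0,0,0,0,0],
    [0,14,0,0,0,0,0],
    [0,14,0,0,0,0,0],
    [0,10,0,0,0,0,0],
    [0,5,0,0,0,0,0],
    [0,0,0,0,0,0,0],
    [0,-20,0,0,0,0,0],
  ],
)

```text
time_s: 6.45
tool_pos: [0.6692, -0.0095, 0.0034]
tool_rot: [-180.0, 0.5, 87.8]
force: [-0.2, -0.0, 0.8]
grip_width: 0.0004
```

```bash
python3 st.py pics/w2.png
```

```text
6.45 tcp tray [-0.0401 -0.0828] z 0.0034 [-180.     0.5   87.8] [-0.2 -0.   0.8]
jack1_c 0.91 [287. 157. 352. 199.] [-0.0032 -0.0837] 2667
```

>>> send_rows(
  plan=[
    [0,-5,0,-40,0,0,0],
    [0,-5,0,-45,0,0,0],
    [0,-20,-10,-35,0,0,0],
    [0,-35,-25,0,0,0,0],
    [0,-40,-25,0,0,0,0],
    [0,-30,-20,0,0,0,0],
    [0,-12,-6,0,0,0,0],
    [0,0,0,0,0,0,0],
    [0,0,0,0,0,0,0],
  ],
)

```text
time_s: 7.55
tool_pos: [0.5779, -0.153, 0.1254]
tool_rot: [180.0, 0.6, 87.6]
force: [-0.5, 0.3, -0.5]
grip_width: 0.0007
```

```bash
python3 st.py pics/w3.png
```

```text
7.55 tcp tray [-0.1879  0.0014] z 0.1254 [180.    0.6  87.6] [-0.5  0.3 -0.5]
jar 0.76 [356.  78. 393. 114.] [-0.1116 -0.0421] 1052
module 0.66 [197. 162. 233. 223.] [-0.1903  0.09  ] 1204
```

View pics/w3.png

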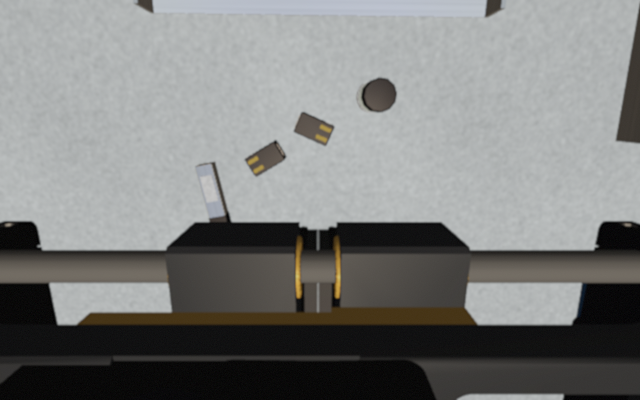

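```bash
python3 - <<'E'
from st import *
cal=env.get_calibration("wrist")
for u,v in [(314,129),(265.5,158.5)]: print(tr(pix2w(cal,u,v,.012)))
E
```

```text
7.75 tcp tray [-0.1879  0.0016] z 0.125 [-180.     0.6   87.7] [-0.1  0.7  1. ]
[-0.137   0.0049]
[-0.1606  0.0437]
```

>>> send_rows(
  plan=[
    [0,0,-2,45,0,0,0],
    [0,0,0,45,0,0,0],
    [0,0,0,25,0,0,0],
    [0,0,0,4,0,0,0],
    [0,0,0,0,0,0,0],
    [0,12,0,0,0,0,0],
    [0,12,0,0,0,0,0],
    [0,12,0,0,0,0,0],
    [0,12,0,0,0,0,0],
    [0,12,0,0,0,0,0],
    [0,12,0,0,0,0,0],
    [0,0,0,0,0,0,0],
  ],
)

```text
time_s: 8.95
tool_pos: [0.578, -0.0812, 0.0054]
tool_rot: [-180.0, 0.5, 87.7]
force: [-0.1, -0.1, 0.6]
grip_width: 0.0006
```

```bash
python3 st.py pics/w4.png
```

```text
8.95 tcp tray [-0.1162  0.0048] z 0.0054 [-180.     0.5   87.7] [-0.1 -0.1  0.6]
jack1_c 0.81 [488.   0. 579.  23.] [-0.0089 -0.083 ] 1677
jar 0.78 [393. 211. 426. 221.] [-0.0969 -0.0359] 258
jar 0.21 [279. 189. 340. 231.] [-0.0929  0.009 ] 2380
```

>>> send_rows(
  plan=[
    [0,12,0,0,0,0,0],
    [0,14,0,0,0,0,0],
    [0,14,0,0,0,0,0],
    [0,14,0,0,0,0,0],
    [0,14,0,0,0,0,0],
    [0,14,0,0,0,0,0],
    [0,10,0,0,0,0,0],
    [0,5,0,0,0,0,0],
    [0,0,0,0,0,0,0],
    [0,-20,0,0,0,0,0],
  ],
)

```text
time_s: 10.15
tool_pos: [0.5813, -0.0045, 0.0045]
tool_rot: [-180.0, 0.5, 87.8]
force: [0.8, 0.4, 0.8]
grip_width: 0.0006
```

```bash
python3 st.py pics/w5.png
```

```text
10.15 tcp tray [-0.0394  0.0052] z 0.0045 [-180.     0.5   87.8] [0.8 0.4 0.8]
jack1_c 0.79 [469. 155. 551. 202.] [-0.0029 -0.0842] 3133
```

>>> send_rows(
  plan=[
    [0,-5,0,-40,0,0,0],
    [0,-15,0,-45,0,0,0],
    [0,-30,-8,-30,0,0,0],
    [0,-40,-12,0,0,0,0],
    [0,-40,-12,0,0,0,0],
    [0,-26,-4,0,0,0,0],
    [0,-8,-2,0,0,0,0],
    [0,0,0,0,0,0,0],
    [0,0,0,0,0,0,0],
  ],
)

```text
time_s: 11.25
tool_pos: [0.5368, -0.1662, 0.1213]
tool_rot: [-180.0, 0.6, 87.7]
force: [0.5, 0.1, -0.5]
grip_width: 0.0004
```

```bash
python3 st.py pics/w6.png
```

```text
11.25 tcp tray [-0.203   0.0418] z 0.1213 [-180.     0.6   87.7] [ 0.5  0.1 -0.5]
jar 0.78 [411.  54. 458.  93.] [-0.1115 -0.0423] 1450
module 0.61 [242. 144. 279. 217.] [-0.1936  0.0894] 1384
```

View pics/w6.png

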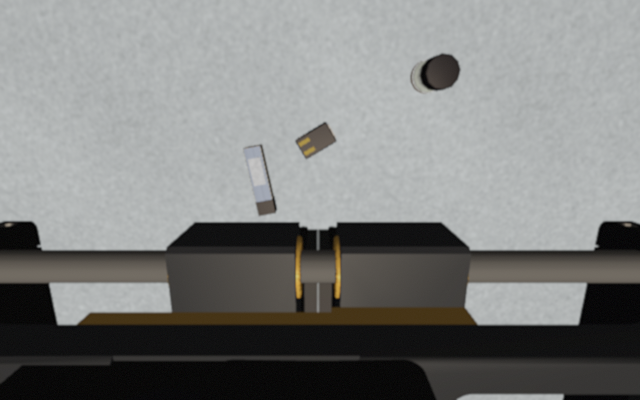

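>>> send_rows(
  plan=[
    [0,0,0,45,0,0,0],
    [0,0,0,45,0,0,0],
    [0,0,0,22,0,0,0],
    [0,0,0,4,0,0,0],
    [0,0,0,0,0,0,0],
    [0,12,0,0,0,0,0],
    [0,12,0,0,0,0,0],
    [0,12,0,0,0,0,0],
    [0,12,0,0,0,0,0],
    [0,12,0,0,0,0,0],
    [0,12,0,0,0,0,0],
    [0,0,0,0,0,0,0],
  ],
)

```text
time_s: 12.65
tool_pos: [0.5394, -0.0948, 0.0046]
tool_rot: [-180.0, 0.6, 87.7]
force: [0.3, -0.5, 0.4]
grip_width: 0.0006
```

```bash
python3 st.py pics/w7.png
```

```text
12.65 tcp tray [-0.1317  0.0427] z 0.0046 [-180.     0.6   87.7] [ 0.3 -0.5  0.4]
jar 0.94 [464. 183. 560. 249.] [-0.1123 -0.0438] 4634
```

View pics/w7.png

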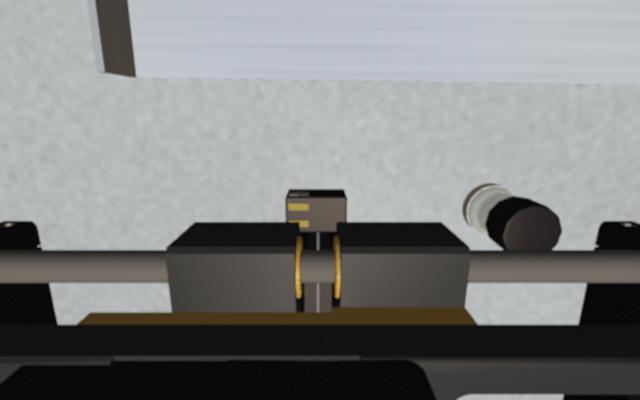

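Jack C is squared up and centred on the fingers (u 287–346, v 190–230), and the jar is clear. I'll push on about 112 mm.

>>> send_rows(
  plan=[
    [0,12,0,0,0,0,0],
    [0,14,0,0,0,0,0],
    [0,14,0,0,0,0,0],
    [0,14,0,0,0,0,0],
    [0,14,0,0,0,0,0],
    [0,14,0,0,0,0,0],
    [0,14,0,0,0,0,0],
    [0,11,0,0,0,0,0],
    [0,5,0,0,0,0,0],
    [0,0,0,0,0,0,0],
    [0,-20,0,0,0,0,0],
    [0,-5,0,-40,0,0,0],
  ],
)

```text
time_s: 14.05
tool_pos: [0.5383, -0.0133, 0.0402]
tool_rot: [-179.4, 0.9, 87.4]
force: [-0.0, -0.6, -0.1]
grip_width: 0.0002
```

>>> send_rows(
  plan=[
    [0,-20,0,-45,0,0,0],
    [0,-35,15,-35,0,0,0],
    [0,-35,15,-30,0,0,0],
    [0,-35,15,-20,0,0,0],
    [0,-20,5,0,0,0,0],
    [0,0,0,0,0,0,0],
    [0,0,0,0,0,0,0],
  ],
)

```text
time_s: 14.75
tool_pos: [0.5855, -0.1556, 0.1738]
tool_rot: [-179.9, 0.6, 87.4]
force: [-0.0, 0.9, 0.2]
grip_width: 0.0003
```

```bash
python3 st.py pics/w8.png
```

```text
14.75 tcp tray [-0.1901 -0.0064] z 0.1738 [-179.9    0.6   87.4] [-0.   0.9  0.2]
jar 0.87 [342.  79. 372. 108.] [-0.1116 -0.0415] 740
module 0.61 [206. 152. 237. 215.] [-0.1943  0.0894] 1128
```

View pics/w8.png

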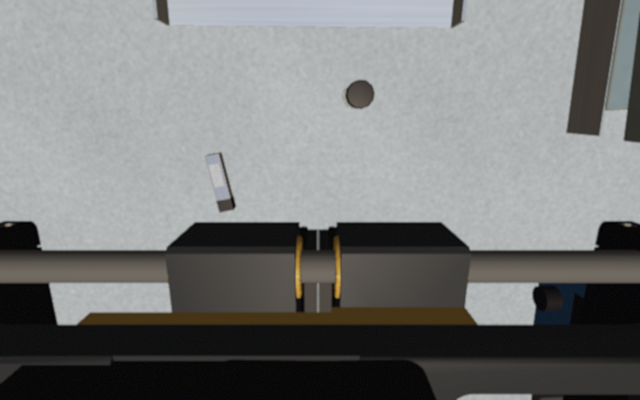

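```bash
python3 - <<'E'
from h import *
a=save("top","pics/top1.png")[120:260,265:425]
cv2.imwrite("pics/c1.png",cv2.resize(a[:,:,::-1],None,fx=4,fy=4,interpolation=cv2.INTER_CUBIC))
E
```

```text
(no output)
```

View pics/c1.png

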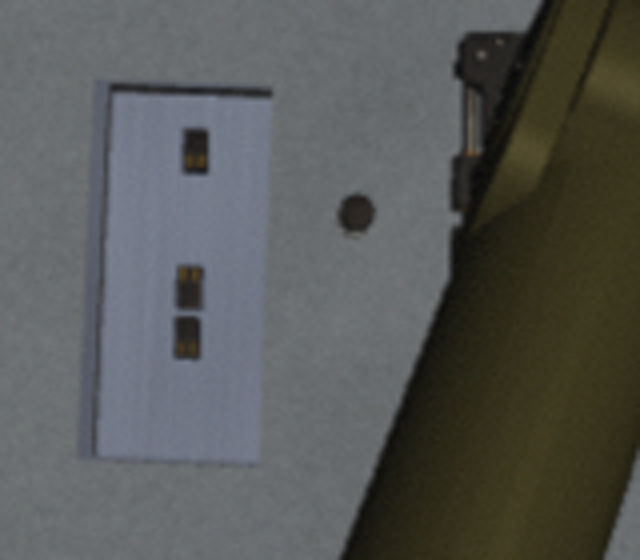

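```bash
python3 -c "
from h import *
print(env.get_obs()['joint_velocities'],env.sign_off())"
```

```text
the job is handed in; nothing more can be done
[-0.05666344 -0.06066221  0.18033713 -0.21058727 -0.03070771 -0.10540126
 -0.05869966] None
```

All three jacks are inside the tray, and I handed the job in at about 15 s of the 72 s allowed. I swept each one in separately with the fingers closed, sliding it along the bench without lifting it.

- **Jacks:** the last top picture shows all three lying flat near mid-depth of the tray, well inside the mouth and walls. The wrist camera put the first jack at tray x ≈ -3 mm.
- **Jar and module:** both measured within about 2 mm of where they started. I did not re-measure the other bystanders, but the fingers never came down near them.
- **Robot:** the gripper is clear, with the fingertips 0.17 m above the bench, and the wrist force reads about 1 N or less.
- **Detection misses:** the trained network missed the second and third jacks in several wrist pictures. It once reported the second as a low-confidence jar. For those two I relied on the pictures, not on the network.

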